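# Square a copper pan against the punch's back gauge and end stop

## Task

Push the open copper pan across the work table of the bench punch until its long back wall lies flush along the aluminium gauge bar and its end is up against the yellow stop block, ready for its hole to be punched. Only push it, with the fingers on the outside of its walls: do not reach into it, pinch its walls, lift it or tip it. Leave the loose things around the work where they stand and finish with the robot clear of everything.

Things in the scene. Friction and masses are not known exactly. Their poses are not given: they have to be found in the camera images.
- pan: Loose open-topped copper pan, 150 mm (its x) by 110 mm (its y) by 28 mm high, walls and floor 3 mm thick, 0.3 to 0.6 kg, lying open side up on the oiled work table (sliding friction about 0.3). Origin: centre of its underside. It starts turned by up to 0.4 rad from square to the gauge; its +y long wall is the back wall that goes to the gauge, its +x end wall goes to the stop.
- pan_back_stop (a point): bottom outer corner of the pan at (+75, +55, 0) mm in the pan's frame: the corner that goes into the angle of gauge and stop
- pan_back_free (a point): bottom outer corner of the pan at (-75, +55, 0) mm: the other end of the back wall, also to touch the gauge
- pan_near_stop (a point): bottom outer corner of the pan at (+75, -55, 0) mm: the other end of the end wall that goes to the stop
- pan_near_free (a point): bottom outer corner of the pan at (-75, -55, 0) mm
- punch: Green C-frame bench lever punch, fixed, turned by up to 0.12 rad. Origin: on the bench under the punch axis; its x runs along the gauge bar towards the stop, its y from the open side of the table into the throat. Its steel work table, top 80 mm above the bench, reaches in this frame from x = -210 to +110 mm and y = -240 to +90 mm.
- punch_tip (a point): Tip of the punch, on the punch axis, 39 mm above the table (119 mm above the bench). Above it: ram of 16 mm radius, from 165 mm above the bench the ram guide of 23 mm radius, and from 175 mm the overarm, 42 mm wide, running back (+y of the punch) to the column at y = 130 mm. The lever leans up and back, to 465 mm.
- gauge: Aluminium back gauge bar, fixed, lying on the work table, 24 mm high, 14 mm thick, parallel to the punch's x. Origin: on its flat working face (which looks to -y), at table height; the face reaches from x = -185 to +105 mm in its frame. x runs along the bar towards the stop, +y into the bar. Black clamp knobs behind the bar rise 27 mm above the table.
- stop: Yellow end-stop block clamped on the gauge bar, fixed. Origin: on its flat working face (which looks to -x), at the corner where it meets the gauge's working face, at table height. The face reaches 48 mm out from the gauge (its -y) and is 24.5 mm high; the block is 26 mm thick towards +x; its clamp knob over the bar rises to 55 mm.
- spare_punch: loose spare steel punch, 26 mm in diameter, 54 mm high, standing on the corner of the work table on the stop side, away from the gauge. Origin: centre of its underside. Bystander.
- oil_can: loose brass oil can, 58 mm in diameter, 83 mm high, with a thin spout to 128 mm, standing on the bench. Origin: centre of its underside. Bystander.
- mallet: loose rubber mallet lying on the bench, head 60 mm in diameter and 100 mm long at 100 mm along its x, handle of 25 mm diameter along x to -145 mm. Origin: on the bench under the handle's line. Bystander.
- sconce: loose half-round sconce sleeve of dark hammered copper with a bright liner, 105 mm wide, 53 mm deep, 205 mm high, standing on the bench. Origin: inside, at the bench. Bystander.
There are look-alikes about, which are no part of the job. What is shaped like the pan but blue or pink is not meant.

How it is judged (in metres and radians):
At the end, for the whole second after the job is handed in: The pan lies flat and still on the work table, both ends of its back wall within 3 mm of the gauge bar's face and its end wall within 3 mm of the stop block's face (y of pan_back_stop in the frame of gauge between -0.003 and 0.003 m and y of pan_back_free in the frame of gauge between -0.003 and 0.003 m and x of pan_back_stop in the frame of stop between -0.003 and 0.003 m and z of pan in the frame of punch between 0.077 and 0.083 m and angle between pan's own z axis and vertical below 0.03 rad and linear speed of pan below 0.01 m/s); the robot touches nothing.
It fails at once if the pan is lifted off the work table or tipped (z of pan in the frame of punch above 0.09 m or angle between pan's own z axis and vertical above 0.12 rad).
It fails at once if the fingers reach into the pan or take hold of a wall (x of the grasp point in the frame of pan between -0.076 and 0.076 m and y of the grasp point in the frame of pan between -0.056 and 0.056 m and z of the grasp point in the frame of pan below 0.042 m).
It fails at once if a bystander is moved by more than 15 mm (distance of any of spare_punch, oil_can, mallet, sconce from where it was at the start of the episode above 0.015 m).
It fails at once if a bystander is knocked over (angle between any of spare_punch, oil_can, sconce's own z axis and vertical above 0.5 rad).
It also fails if it takes over 67 s, if anything falls off the work surface, if the arm or the gripper's body presses on something with over 40 N, if the wrist force passes 120 N, or if a joint passes its speed limit or range.

## Robot

A 7-joint arm with a two-finger parallel gripper is mounted at the origin on the work surface. World frame = base frame: x ahead of the robot, y to its left, z up, the work surface at z = 0. Lengths are in m, angles in degrees, forces in N, time in s.
With the tool pointing down it reaches from about 0.4 to 0.9 m from the base axis. Payload 5.5 kg.
Tool frame: the origin (TCP) lies between the finger pads; the fingertips stand 19 mm ahead of it and the grasp point (between the pads) is the TCP; y points along the fingers, z is the direction in which the jaws open and shut, and the axes are right-handed (so a half turn about y gives the same grasp; the last joint's range is limited). The gripper opens to 85 mm and grips with 20 to 120 N. Pads are 22 mm wide; open, the fingers measure 114 mm over their backs; the gripper's body (76 mm by 85 mm) begins 54 mm behind the grasp point. The pads swing forward as they close: fully open they stand 13 mm farther back than shut.
Start: joints at [-49.549, 28.699, -24.465, 88.831, 12.651, 65.22, -12.049], TCP at [0.278, 0.587, 0.25] pointing down, gripper open.
Joint ranges: [-164.97, 164.97], [-17.58, 116.51], [-87.97, 89.64], [11.32, 138.91], [-80.73, 260.73], [10.89, 115.49], [-147.41, 147.41]. Speed limits (degrees/s): [147.25, 147.25, 180, 180, 180, 180, 180].

## Interface

Orientations are given as a 3x3 rotation matrix whose columns are the frame's x, y, z axes.
In Python, from plant import sense, camera, camera_params, sign_off gives the robot as it stands.
- The arm moves only by the shell command python3 -m crank 'ROWS' [FORCE]. ROWS is JSON, a list of rows, each a list of 3 entries, a list of its own where there are three numbers: the opening, from -1 (shut) to 1 (fully open), so that 0 is half open, then the shift along the tool's x, y, z in m, then the turn, a rotation vector about the tool's x, y, z in rad. In form: [[grip, [x, y, z], [ax, ay, az]], ...]. A call has 1 to 5 rows; each row shifts and turns the commanded pose from where the row before left it, along the tool's axes as they then stand; what a row does not reach is not made up. A row lasts 1/10 s, in which the tool goes at most 50 mm and 8.59 degrees, less where a joint would pass 70% of its speed; a pose out of reach is approached as far as the arm can. A call with a gripper value outside its range is refused whole. The fingers move at their own pace and stop on an object; FORCE is the grip in N (left out, the last holds). Time passes only in rows, so rows that do not move let the fingers close. It gives the time, the measured TCP pose, the force and the opening at its end, in the units of the state.
- sense(): the state, without advancing time (a new reading comes with each control period).
- camera(name): name is "side" or "top"; returns the picture (384x512x3 uint8, red, green, blue); there is no depth.
- camera_params(name): a dict with "camera_matrix" (3x3 intrinsics, pixels), "k1" (the pictures are not rectified: a ray, as slopes to the right and down, at radius r is drawn at 1 + k1 r^2 times it, then the intrinsics apply), "view" (4x4, takes a point from world to camera coordinates). Camera axes: x right, y down, z forward; pixel columns grow to the right and rows downward; lengths in m; the calibration is good to about 2 mm. A picture is of the moment at which its call begins. camera_params takes no time and is no camera call.
- sign_off(): hands the job in, once; it reports no verdict.
The state is a dict: "t": time; "joint_positions": joint angles; "qd": joint speeds; "effort": joint torques, N m; "eef_pos": TCP position; "eef_rot": TCP orientation; "contact_force": force on the tool from outside, world axes, zero at the start; "ft_torque": the same for the moment, N m; "finger_gap": finger opening in m.
Only numpy, scipy, OpenCV 4.12 (cv2) and the standard library are available. Lean on these libraries where they do the work, as an engineer would, in place of code of your own. Each camera call takes 0.05 s, during which the arm holds its last target. There are 200 camera calls.

## Working session

There is one attempt and no reset: what is moved stays moved. The work goes in short steps, Python scripts to look and compute and a shell command to move; the robot and the scene stay as the last step left them, time stands still between calls to the robot, and variables do not carry over. Pictures are saved under pics/ and viewed, about 8 in all and at most 12, crops included, and the job is handed in when it is done.

```bash
ls; mkdir -p pics
python3 - <<'E'
from plant import *
import cv2,numpy as np
np.set_printoptions(precision=4,suppress=True)
s=sense();print(s['t'],s['eef_pos'],s['eef_rot'],s['finger_gap'])
ims=[]
for n in('top','side'):
    im=camera(n);cv2.imwrite(f'pics/{n}0.png',im[...,::-1]);p=camera_params(n);print(n,p)
E
```

```text
pics
0.0 [0.2783 0.5867 0.2492] [[ 0.9036 -0.0009  0.4284]
 [-0.4284 -0.0017  0.9036]
 [-0.0001 -1.     -0.0019]] 0.08512327504193597
top {'camera_matrix': array([[356.9839,   0.    , 254.5309],
       [  0.    , 356.9839, 194.0505],
       [  0.    ,   0.    ,   1.    ]]), 'k1': 0.004001275946823124, 'view': array([[-0.0005, -0.9995,  0.0315, -0.0781],
       [-0.9845, -0.0051, -0.1753,  0.5518],
       [ 0.1754, -0.0311, -0.984 ,  0.8982],
       [ 0.    ,  0.    ,  0.    ,  1.    ]])}
side {'camera_matrix': array([[497.8905,   0.    , 265.6495],
       [  0.    , 497.8905, 191.5454],
       [  0.    ,   0.    ,   1.    ]]), 'k1': -0.15144660622790423, 'view': array([[ 0.9553, -0.295 ,  0.0204, -0.5116],
       [-0.1661, -0.5924, -0.7884,  0.1323],
       [ 0.2447,  0.7497, -0.6149,  1.1281],
       [ 0.    ,  0.    ,  0.    ,  1.    ]])}
```

View pics/top0.png

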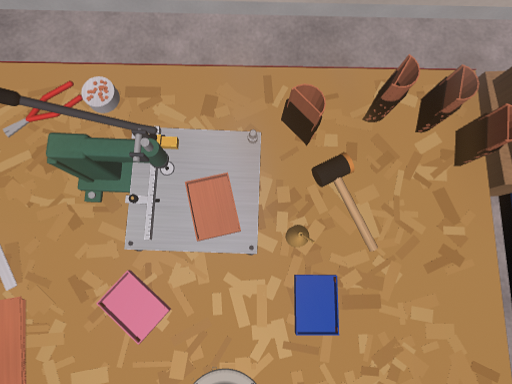

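View pics/side0.png

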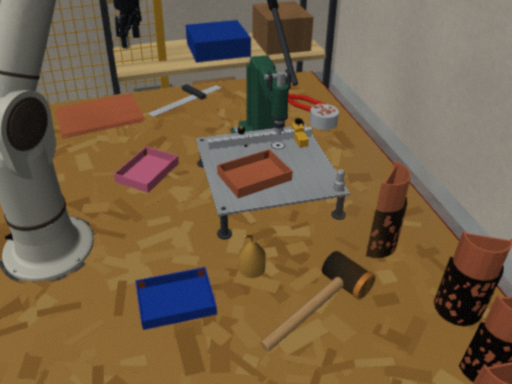

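The top view shows the work table at (195,190), with the gauge at about u 150, the yellow stop at (169,142) and the copper pan at (213,207). Possible mix-ups are the pink pan (135,306), the blue pan (316,304) and the flat copper sheet (10,345). I choose the open copper one on the table and check it in a close crop.

```bash
cat > h.py <<'E'
import numpy as np,cv2
from plant import *
np.set_printoptions(precision=4,suppress=True)
P={n:camera_params(n) for n in('top','side')}
def ray(n,uv):
    p=P[n];K=p['camera_matrix'];d=(np.array(uv,float)-K[:2,2])/K[0,0]
    s=d.copy()
    for _ in range(20): s=d/(1+p['k1']*(s@s))
    V=p['view'];R=V[:3,:3];return -R.T@V[:3,3],R.T@np.r_[s,1]
def onz(n,uv,z):
    c,d=ray(n,uv);return c+d*(z-c[2])/d[2]
def proj(n,X):
    p=P[n];V=p['view'];x=V[:3,:3]@X+V[:3,3];s=x[:2]/x[2];s=s*(1+p['k1']*(s@s))
    K=p['camera_matrix'];return s*K[0,0]+K[:2,2]
def panmask(im):
    hsv=cv2.cvtColor(im,cv2.COLOR_RGB2HSV)
    return cv2.inRange(hsv,(0,110,60),(11,255,255))
E
python3 - <<'E'
from h import *
a=cv2.imread('pics/top0.png')[115:260,115:270];b=cv2.imread('pics/side0.png')[110:220,185:360]
a=cv2.resize(a,None,fx=3.6,fy=3.6,interpolation=cv2.INTER_CUBIC)
cv2.imwrite('pics/c1.png',a)
b=cv2.resize(b,None,fx=4.5,fy=4.5,interpolation=cv2.INTER_CUBIC);cv2.imwrite('pics/c2.png',b)
im=cv2.imread('pics/top0.png')[...,::-1].copy()
m=panmask(im);m[:, :170]=0;m[:,260:]=0;m[:150]=0;m[260:]=0
c=max(cv2.findContours(m,0,2)[0],key=cv2.contourArea);r=cv2.minAreaRect(c);print(r,cv2.boxPoints(r))
for q in cv2.boxPoints(r):print(onz('top',q,.108))
E
```

```text
((211.94117736816406, 206.2353057861328), (59.655879974365234, 44.68767547607422), 77.47119140625) [[183.6588 181.9647]
 [227.2823 172.2706]
 [240.2235 230.5059]
 [196.6    240.2   ]]
[0.5713 0.1015 0.108 ]
[ 0.5969 -0.0065  0.108 ]
[ 0.451 -0.04   0.108]
[0.4274 0.0655 0.108 ]
```

View pics/c1.png

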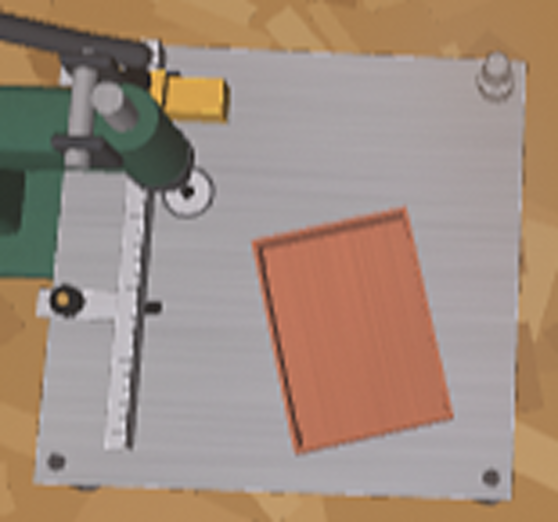

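View pics/c2.png

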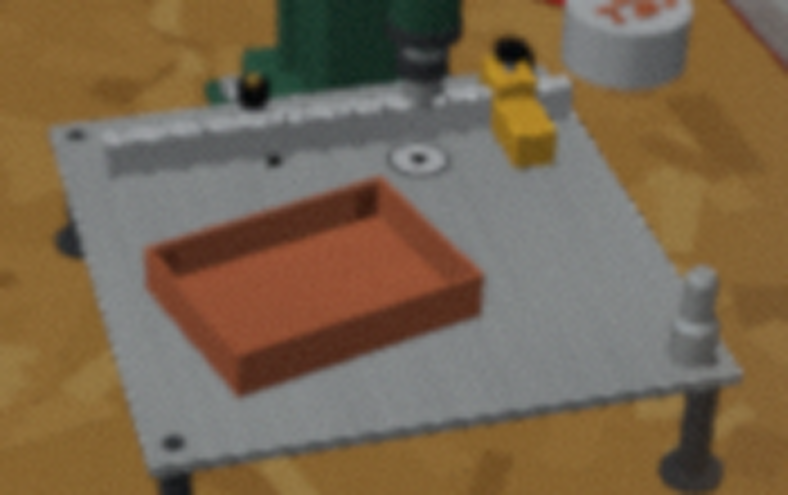

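The crop confirms the chosen pan is open, copper and on the table. It also shows the gauge face from about (133,447) to (152,200), and the stop's face along about (165..227,120), both in crop pixels.

Run:
```python
from h import *
T=lambda x,y,z:onz('top',(115+(x+.5)/3.6-.5,115+(y+.5)/3.6-.5),z)
S=lambda x,y,z:onz('side',(185+(x+.5)/4.5-.5,110+(y+.5)/4.5-.5),z)
print('cam',ray('top',(0,0))[0],ray('side',(0,0))[0])
for n,q in dict(tTR=(525,60,.08),tBR=(511,497,.08),tBL=(36,483,.08),gB0=(133,447,.08),gB1=(155,200,.08),gT0=(125,448,.104),gT1=(149,200,.104),
  stT0=(166,118,.1045),stT1=(226,121,.1045),stB1=(228,124,.08),spare=(494,80,.1),die=(188,191,.08)).items():print('top',n,T(*q))
for n,q in dict(gB0=(112,178,.08),gB1=(490,134,.08),gT0=(108,147,.104),gT1=(484,103,.104),stB=(519,167,.08),stT=(516,137,.1045),die=(418,159,.08),spare=(692,360,.08),tBR=(155,470,.08),
 panBLb=(240,394,.08),panBRb=(480,312,.08),panLT=(147,249,.108),panNT=(241,358,.108),panRT=(482,278,.108),panFT=(381,179,.108)).items():print('side',n,S(*q))
```

```text
cam [ 0.3857 -0.0473  0.983 ] [ 0.2346 -0.9183  0.8083]
top tTR [ 0.7159 -0.0917  0.08  ]
top tBR [ 0.3979 -0.0809  0.08  ]
top tBL [0.4074 0.2455 0.08  ]
top gB0 [0.4321 0.1808 0.08  ]
top gB1 [0.6078 0.1739 0.08  ]
top gT0 [0.4301 0.18   0.104 ]
top gT1 [0.6019 0.1722 0.104 ]
top stT0 [0.6612 0.163  0.1045]
top stT1 [0.6594 0.1209 0.1045]
top stB1 [0.6648 0.124  0.08  ]
top spare [ 0.6933 -0.0684  0.1   ]
top die [0.6146 0.1507 0.08  ]
side gB0 [0.4344 0.1859 0.08  ]
side gB1 [0.6677 0.1727 0.08  ]
side gT0 [0.4325 0.1827 0.104 ]
side gT1 [0.6619 0.1711 0.104 ]
side stB [0.6719 0.1329 0.08  ]
side stT [0.6669 0.1288 0.1045]
side die [0.616  0.1573 0.08  ]
side spare [ 0.6957 -0.0704  0.08  ]
side tBR [ 0.3994 -0.0805  0.08  ]
side panBLb [ 0.4557 -0.0332  0.08  ]
side panBRb [0.6002 0.0009 0.08  ]
side panLT [0.4304 0.069  0.108 ]
side panNT [ 0.4551 -0.0388  0.108 ]
side panRT [ 0.5975 -0.0057  0.108 ]
side panFT [0.5743 0.1014 0.108 ]
```

Gauge face: about y=0.177 at x=0.53, yaw about -0.036. Stop face: x about 0.664. Pan: centre about (0.513, 0.031), yaw about +0.23, so it needs to shift about (+74, +89) mm and turn about -0.27 rad. I'll push the near wall with both open fingers as a bar, then the free end, then finish on the near wall. First move is to turn the tool so the jaws lie along the gauge.

```bash
python3 -m crank '[[1,[0,0,0],[0,0.145,0]],[1,[0,0,0],[0,0.145,0]],[1,[0,0,0],[0,0.145,0]],[1,[0,0,0],[0,0.145,0]],[1,[0,0,0],[0,0.145,0]]]'; python3 -m crank '[[1,[0,0,0],[0,0.145,0]],[1,[0,0,0],[0,0.145,0]],[1,[0,0,0],[0,0.145,0]],[1,[0,0,0],[0,0,0]]]'
```

```text
t: 0.6
eef_pos: [0.2783, 0.5869, 0.2497]
eef_rot: [[0.387, -0.001, 0.922], [-0.922, -0.001, 0.387], [0.001, -1.0, -0.001]]
contact_force: [0.3, -0.1, -1.5]
finger_gap: 0.085
t: 1.0
eef_pos: [0.2782, 0.587, 0.2498]
eef_rot: [[-0.033, -0.0, 0.999], [-0.999, -0.001, -0.033], [0.001, -1.0, -0.0]]
contact_force: [-0.3, -0.5, 0.5]
finger_gap: 0.0852
```

```bash
python3 -m crank '[[1,[0.042,0,0.0125],[0,0,0]],[1,[0.042,0,0.0125],[0,0,0]],[1,[0.042,0,0.0125],[0,0,0]],[1,[0.042,0,0.0125],[0,0,0]],[1,[0.042,0,0.0125],[0,0,0]]]'; python3 -m crank '[[1,[0.042,0,0.0125],[0,0,0]],[1,[0.042,0,0.0125],[0,0,0]],[1,[0.042,0,0.0125],[0,0,0]],[1,[0.042,0,0.0125],[0,0,0]],[1,[0.042,0,0.0125],[0,0,0]]]'; python3 -m crank '[[1,[0.042,0,0.0125],[0,0,0]],[1,[0.042,0,0.0125],[0,0,0]],[1,[0.042,0,0.0125],[0,0,0]],[1,[0.042,0,0.0125],[0,0,0]],[1,[0,0,0],[0,0,0]]]'
```

```text
t: 1.5
eef_pos: [0.3344, 0.3735, 0.2501]
eef_rot: [[-0.027, 0.0, 1.0], [-1.0, -0.0, -0.027], [0.0, -1.0, 0.0]]
contact_force: [0.2, -0.2, 1.1]
finger_gap: 0.0853
t: 2.0
eef_pos: [0.39, 0.1617, 0.2504]
eef_rot: [[-0.027, 0.0, 1.0], [-1.0, -0.0, -0.027], [0.0, -1.0, 0.0]]
contact_force: [0.7, 0.3, -0.2]
finger_gap: 0.0855
t: 2.5
eef_pos: [0.4354, -0.012, 0.2506]
eef_rot: [[-0.037, 0.001, 0.999], [-0.999, -0.002, -0.037], [0.002, -1.0, 0.001]]
contact_force: [0.4, 0.7, 1.0]
finger_gap: 0.0854
```

```bash
python3 -m crank '[[1,[0.035,0,0.0385],[0,0,0]],[1,[0.035,0,0.0385],[0,0,0]],[1,[0,0.03,0],[0,0,0]],[1,[0,0.03,0],[0,0,0]],[1,[0,0.03,0],[0,0,0]]]'; python3 -m crank '[[1,[0,0.02,0],[0,0,0]],[1,[0,0.02,0],[0,0,0]],[1,[0,0.01,0],[0,0,0]],[1,[0,0.005,0],[0,0,0]],[1,[0,0,0],[0,0,0]]]'
python3 - <<'E'
from h import *
im=camera('side');cv2.imwrite('pics/s1.png',cv2.resize(im[60:260,140:400],None,fx=3,fy=3,interpolation=cv2.INTER_CUBIC)[...,::-1])
E
```

```text
t: 3.0
eef_pos: [0.5065, -0.0751, 0.1591]
eef_rot: [[-0.028, -0.0, 1.0], [-1.0, 0.0, -0.028], [-0.0, -1.0, -0.0]]
contact_force: [-0.8, 0.3, -0.8]
finger_gap: 0.0855
t: 3.5
eef_pos: [0.5063, -0.0753, 0.1051]
eef_rot: [[-0.031, -0.001, 1.0], [-1.0, 0.0, -0.031], [-0.0, -1.0, -0.001]]
contact_force: [-0.1, -0.5, 1.2]
finger_gap: 0.0852
```

View pics/s1.png

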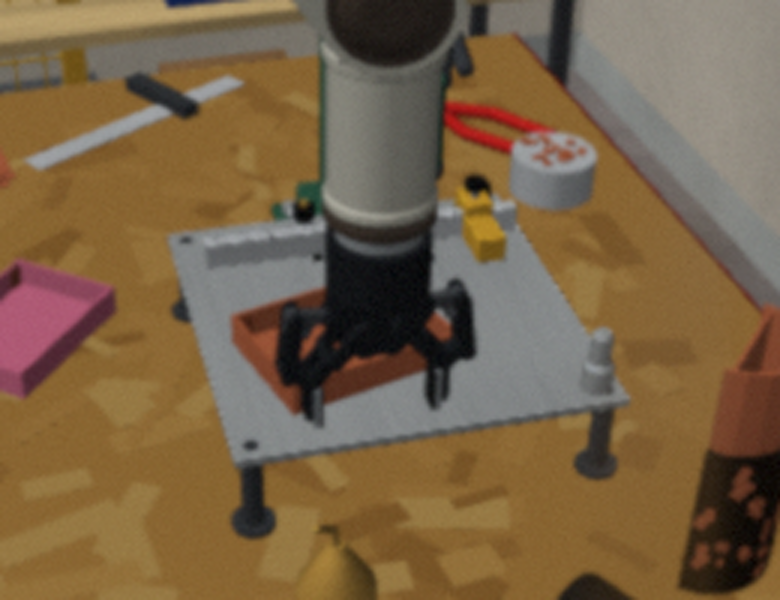

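The fingers straddle the near wall just outside it, with the left tip at about px (246,201) and the right at (284,195). I'll compute the tip height.

Run:
```python
from h import *
for q in((140+318/3,60+423/3),(140+435/3,60+407/3)):
  c,d=ray('side',q)
  for y in(-.086,-.075):print(c+d*(y-c[1])/d[1])
```

```text
[ 0.4608 -0.086   0.1086]
[ 0.4638 -0.075   0.0993]
[ 0.5529 -0.086   0.104 ]
[ 0.5572 -0.075   0.0947]
```

```bash
python3 -m crank '[[1,[0,0.006,0],[0,0,0]],[1,[0,0.005,0],[0,0,0]],[1,[0,0,0],[0,0,0]]]'; python3 -m crank '[[1,[-0.008,0,0],[0,0,0]],[1,[-0.008,0,0],[0,0,0]],[1,[-0.008,0,0],[0,0,0]],[1,[-0.008,0,0],[0,0,0]],[1,[-0.008,0,0],[0,0,0]]]'; python3 -m crank '[[1,[-0.008,0,0],[0,0,0]],[1,[-0.008,0,0],[0,0,0]],[1,[-0.008,0,0],[0,0,0]],[1,[-0.008,0,0],[0,0,0]],[1,[-0.008,0,0],[0,0,0]]]'
python3 - <<'E'
from h import *
im=camera('top');cv2.imwrite('pics/t2.png',cv2.resize(im[100:270,110:280],None,fx=3.5,fy=3.5,interpolation=cv2.INTER_CUBIC)[...,::-1])
E
```

```text
t: 3.85
eef_pos: [0.5061, -0.0755, 0.0939]
eef_rot: [[-0.032, -0.001, 0.999], [-0.999, 0.0, -0.032], [-0.0, -1.0, -0.001]]
contact_force: [-0.8, 0.4, 0.4]
finger_gap: 0.0853
t: 4.35
eef_pos: [0.5077, -0.0347, 0.0943]
eef_rot: [[-0.031, -0.0, 1.0], [-1.0, -0.0, -0.031], [0.0, -1.0, -0.0]]
contact_force: [-0.2, -1.0, 0.3]
finger_gap: 0.0854
t: 4.85
eef_pos: [0.509, 0.005, 0.0943]
eef_rot: [[-0.032, 0.0, 0.999], [-0.999, 0.0, -0.032], [-0.0, -1.0, 0.0]]
contact_force: [0.3, -1.2, -1.0]
finger_gap: 0.0853
```

View pics/t2.png

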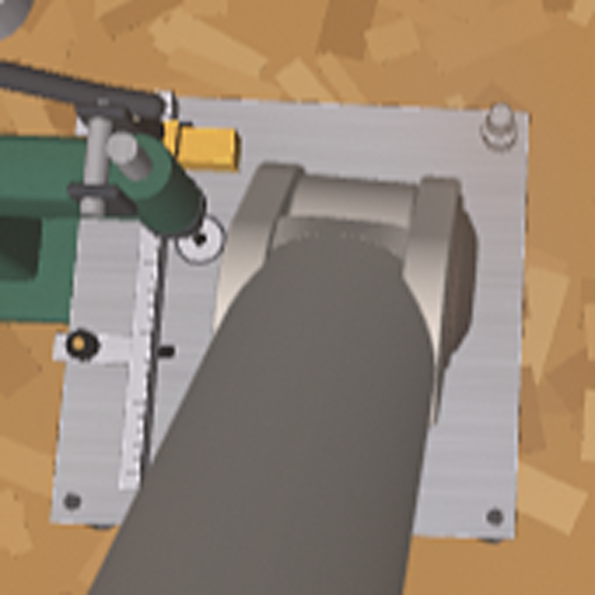

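The arm hides the pan from above. The wrist edge at crop (262,165)-(218,320) is close to the punch head at crop (200,215), so I'll check the clearance numerically before going further.

Run:
```python
from h import *
for q in((262,165),(218,320),(300,165),(456,180),(475,240)):
  for z in(.2,.3,.4):print(q,onz('top',(110+q[0]/3.5,100+q[1]/3.5),z))
print('head',[onz('top',(110+q[0]/3.5,100+q[1]/3.5),z) for q in((205,205),(150,235)) for z in (.175,.22)])
im=camera('side');cv2.imwrite('pics/s2.png',cv2.resize(im[20:240,170:400],None,fx=2.7,fy=2.7,interpolation=cv2.INTER_CUBIC)[...,::-1])
```

```text
(262, 165) [0.6325 0.0859 0.2   ]
(262, 165) [0.6009 0.0689 0.3   ]
(262, 165) [0.5694 0.0519 0.4   ]
(218, 320) [0.5302 0.1102 0.2   ]
(218, 320) [0.5117 0.0901 0.3   ]
(218, 320) [0.4933 0.07   0.4   ]
(300, 165) [0.6327 0.0614 0.2   ]
(300, 165) [0.6011 0.0475 0.3   ]
(300, 165) [0.5696 0.0337 0.4   ]
(456, 180) [ 0.6235 -0.0397  0.2   ]
(456, 180) [ 0.5932 -0.0407  0.3   ]
(456, 180) [ 0.5628 -0.0417  0.4   ]
(475, 240) [ 0.5835 -0.0522  0.2   ]
(475, 240) [ 0.5582 -0.0516  0.3   ]
(475, 240) [ 0.533 -0.051  0.4  ]
head [array([0.6124, 0.1269, 0.175 ]), array([0.5997, 0.1172, 0.22  ]), array([0.5916, 0.162 , 0.175 ]), array([0.5801, 0.1504, 0.22  ])]
```

View pics/s2.png

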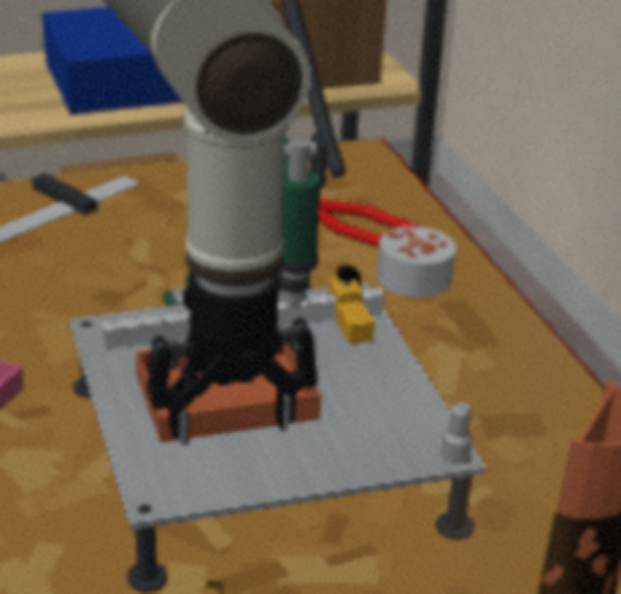

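Both fingers now bear on the near wall and the pan has nearly squared up. The punch head is still about 10 cm from the wrist in x. I continue to about 8 mm short of the gauge.

```bash
python3 -m crank '[[1,[-0.008,0,0],[0,-0.004,0]],[1,[-0.008,0,0],[0,0,0]],[1,[-0.008,0,0],[0,0,0]],[1,[-0.008,0,0],[0,0,0]],[1,[-0.006,0,0],[0,0,0]]]';python3 -m crank '[[1,[-0.004,0,0],[0,0,0]],[1,[-0.002,0,0],[0,0,0]],[1,[0.02,0,0],[0,0,0]],[1,[0.03,0,0],[0,0,0]],[1,[0.01,0,0],[0,0,0]]]'
```

```text
t: 5.45
eef_pos: [0.5101, 0.0434, 0.0943]
eef_rot: [[-0.027, 0.0, 1.0], [-1.0, 0.0, -0.027], [-0.0, -1.0, 0.0]]
contact_force: [0.7, -0.2, 1.3]
finger_gap: 0.0852
t: 5.95
eef_pos: [0.5083, -0.0146, 0.0943]
eef_rot: [[-0.031, -0.0, 1.0], [-1.0, -0.001, -0.031], [0.001, -1.0, -0.0]]
contact_force: [-0.2, 0.3, 0.3]
finger_gap: 0.0857
```

```bash
python3 -m crank '[[1,[0,-0.04,0],[0,0,0]],[1,[0,-0.04,0],[0,0,0]],[1,[0,-0.03,-0.02],[0,0,0]],[1,[0,0,-0.045],[0,0,0]],[1,[0,0,-0.04],[0,0,0]]]'; python3 -m crank '[[1,[-0.04,0,0],[0,0,0]],[1,[-0.04,0,0],[0,0,0]],[1,[-0.04,0,0],[0,0,0]],[1,[0,0,0],[0,-0.145,0]],[1,[0,0,0],[0,-0.145,0]]]';  python3 -m crank '[[1,[0,0,0],[0,-0.145,0]],[1,[0,0,0],[0,-0.145,0]],[1,[0,0,0],[0,-0.145,0]],[1,[0,0,0],[0,-0.145,0]],[1,[0,0,0],[0,-0.145,0]]]';  python3 -m crank '[[1,[0,0,0],[0,-0.145,0]],[1,[0,0,0],[0,-0.145,0]],[1,[0,0,0],[0,-0.145,0]],[1,[0,0,0],[0,-0.126,0]],[1,[0,0,0],[0,0,0]]]'
python3 - <<'E'
from h import *
im=camera('top');cv2.imwrite('pics/t3.png',cv2.resize(im[100:270,110:280],None,fx=3.5,fy=3.5,interpolation=cv2.INTER_CUBIC)[...,::-1])
E
```

```text
t: 6.45
eef_pos: [0.4029, -0.0082, 0.2051]
eef_rot: [[-0.028, 0.002, 1.0], [-1.0, 0.001, -0.028], [-0.001, -1.0, 0.002]]
contact_force: [-0.2, 0.3, 0.4]
finger_gap: 0.0854
t: 6.95
eef_pos: [0.4066, 0.1134, 0.2044]
eef_rot: [[0.268, -0.0, 0.963], [-0.963, 0.001, 0.268], [-0.001, -1.0, 0.0]]
contact_force: [-0.0, 0.5, -0.4]
finger_gap: 0.0855
t: 7.45
eef_pos: [0.4067, 0.1117, 0.2043]
eef_rot: [[0.838, -0.0, 0.546], [-0.546, 0.0, 0.838], [-0.0, -1.0, 0.0]]
contact_force: [-0.7, 1.3, 0.0]
finger_gap: 0.0853
t: 7.95
eef_pos: [0.4067, 0.1117, 0.2043]
eef_rot: [[1.0, -0.0, 0.022], [-0.022, 0.0, 1.0], [-0.0, -1.0, 0.0]]
contact_force: [0.2, 0.3, 0.3]
finger_gap: 0.0853
```

View pics/t3.png

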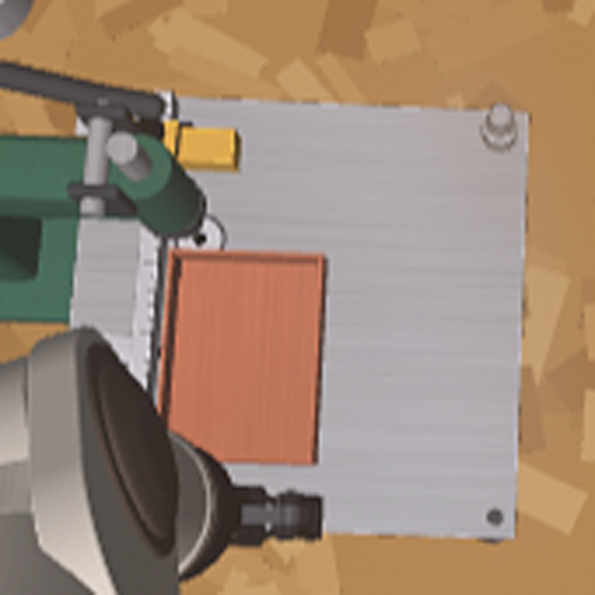

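The pan is now square and close to the gauge: rim corners at crop (168,248), (327,256) and (317,465), with the stop face at about y 165.

Run:
```python
from h import *
for q in((169,249),(327,256),(317,465)): print(onz('top',(110+(q[0]+.5)/3.5-.5,100+(q[1]+.5)/3.5-.5),.108))
```

```text
[0.5994 0.1664 0.108 ]
[0.5951 0.054  0.108 ]
[0.446  0.0572 0.108 ]
```

```bash
python3 -m crank '[[1,[0,0.03,-0.005],[0,0.012,0]],[1,[0,0.03,0],[0,0,0]],[1,[0,0.03,0],[0,0,0]],[1,[0,0.02,0],[0,0,0]],[1,[0,0,0],[0,0,0]]]'; python3 -m crank '[[1,[0.01,0,0],[0,0,0]],[1,[0.008,0,0],[0,0,0]],[1,[0.008,0,0],[0,0,0]],[1,[0.008,0,0],[0,0,0]],[1,[0.008,0,0],[0,0,0]]]'; python3 -m crank '[[1,[0.008,0,0],[0,0,0]],[1,[0.008,0,0],[0,0,0]],[1,[0.008,0,0],[0,0,0]],[1,[0.008,0,0],[0,0,0]],[1,[0.006,0,0],[0,0,0]]]'
```

```text
t: 8.5
eef_pos: [0.4046, 0.1058, 0.0921]
eef_rot: [[0.999, -0.005, 0.038], [-0.038, -0.002, 0.999], [-0.005, -1.0, -0.002]]
contact_force: [-0.8, -1.0, -0.1]
finger_gap: 0.0853
t: 9.0
eef_pos: [0.4497, 0.1049, 0.0948]
eef_rot: [[0.999, 0.0, 0.035], [-0.035, 0.0, 0.999], [0.0, -1.0, 0.0]]
contact_force: [-1.3, 1.0, -0.0]
finger_gap: 0.0856
t: 9.5
eef_pos: [0.4876, 0.1035, 0.0942]
eef_rot: [[0.999, 0.0, 0.035], [-0.035, 0.0, 0.999], [0.0, -1.0, 0.0]]
contact_force: [-0.8, 0.4, 0.2]
finger_gap: 0.0855
```

```bash
python3 -m crank '[[1,[0.003,0,0],[0,0,0]],[1,[0.003,0,0],[0,0,0]],[1,[0.002,0,0],[0,0,0]]]'; for i in 1; do python3 -m crank '[[1,[0.002,0,0],[0,0,0]],[1,[0.001,0,0],[0,0,0]]]';  python3 -m crank '[[1,[0.001,0,0],[0,0,0]],[1,[0.001,0,0],[0,0,0]]]';done
```

```text
t: 9.8
eef_pos: [0.4948, 0.1032, 0.0942]
eef_rot: [[0.999, -0.0, 0.035], [-0.035, -0.0, 0.999], [-0.0, -1.0, -0.0]]
contact_force: [-2.2, 0.4, 0.2]
finger_gap: 0.0853
t: 10.0
eef_pos: [0.4978, 0.1031, 0.0942]
eef_rot: [[0.999, -0.0, 0.035], [-0.035, 0.0, 0.999], [-0.0, -1.0, 0.0]]
contact_force: [-1.3, -0.4, 0.1]
finger_gap: 0.0852
t: 10.2
eef_pos: [0.4997, 0.103, 0.0943]
eef_rot: [[0.999, -0.0, 0.035], [-0.035, -0.0, 0.999], [-0.0, -1.0, -0.0]]
contact_force: [-0.4, -0.0, -0.9]
finger_gap: 0.0855
```

```bash
python3 -m crank '[[1,[0.001,0,0],[0,0,0]],[1,[0.001,0,0],[0,0,0]]]';  python3 -m crank '[[1,[0.001,0,0],[0,0,0]],[1,[0.001,0,0],[0,0,0]]]'; python3 -m crank '[[1,[0.001,0,0],[0,0,0]],[1,[0.001,0,0],[0,0,0]]]'
```

```text
t: 10.4
eef_pos: [0.5018, 0.103, 0.0943]
eef_rot: [[0.999, -0.0, 0.035], [-0.035, 0.0, 0.999], [-0.0, -1.0, 0.0]]
contact_force: [-0.7, -0.9, 0.0]
finger_gap: 0.0857
t: 10.6
eef_pos: [0.503, 0.1029, 0.0942]
eef_rot: [[0.999, -0.002, 0.034], [-0.034, -0.0, 0.999], [-0.002, -1.0, -0.0]]
contact_force: [-5.5, 0.2, 1.9]
finger_gap: 0.0854
t: 10.8
eef_pos: [0.503, 0.103, 0.0937]
eef_rot: [[0.999, -0.005, 0.034], [-0.034, -0.001, 0.999], [-0.005, -1.0, -0.001]]
contact_force: [-8.5, 0.7, 4.6]
finger_gap: 0.0852
```

Contact with the stop came at TCP x=0.503, as predicted. I back off, go round and make the final push on the near wall.

```bash
python3 -m crank '[[1,[-0.02,0,0],[0,0,0]],[1,[-0.02,0,0],[0,0,0]],[1,[0,-0.04,0],[0,0,0]],[1,[0,-0.04,0],[0,0,0]],[1,[0,-0.03,0],[0,0,0]]]'; python3 -m crank '[[1,[0,0,-0.045],[0,0.145,0]],[1,[0,0,0],[0,0.145,0]],[1,[0,0,0],[0,0.145,0]],[1,[0,0,0],[0,0.145,0]],[1,[0,0,0],[0,0.145,0]]]';  python3 -m crank '[[1,[0,0,0],[0,0.145,0]],[1,[0,0,0],[0,0.145,0]],[1,[0,0,0],[0,0.145,0]],[1,[0,0,0],[0,0.145,0]],[1,[0,0,0],[0,0.145,0]]]';  python3 -m crank '[[1,[0.045,0,0],[0,0.12,0]],[1,[0.045,0,0],[0,0,0]],[1,[0,0,0],[0,0,0]],[1,[0,0,0],[0,0,0]]]'
```

```text
t: 11.3
eef_pos: [0.467, 0.1044, 0.2068]
eef_rot: [[0.999, 0.003, 0.035], [-0.035, 0.001, 0.999], [0.003, -1.0, 0.001]]
contact_force: [1.0, -0.1, -0.5]
finger_gap: 0.0849
t: 11.8
eef_pos: [0.4651, 0.0591, 0.2048]
eef_rot: [[0.721, 0.002, 0.693], [-0.693, 0.0, 0.721], [0.001, -1.0, 0.002]]
contact_force: [-0.4, 0.2, 0.0]
finger_gap: 0.086
t: 12.3
eef_pos: [0.465, 0.0592, 0.2047]
eef_rot: [[0.08, 0.002, 0.997], [-0.997, 0.0, 0.08], [-0.0, -1.0, 0.002]]
contact_force: [-0.6, -0.0, -0.8]
finger_gap: 0.0856
t: 12.7
eef_pos: [0.4671, -0.0318, 0.2046]
eef_rot: [[-0.037, 0.001, 0.999], [-0.999, -0.0, -0.037], [0.0, -1.0, 0.001]]
contact_force: [-0.0, 1.1, 0.6]
finger_gap: 0.0856
```

```bash
python3 -m crank '[[1,[0,0,0.045],[0,0,0]],[1,[0,0,0.045],[0,0,0]],[1,[0,0.04,0],[0,0,0]],[1,[0,0.04,0],[0,0,0]],[1,[0,0.03,0],[0,0,0]]]'; python3 -m crank '[[1,[-0.02,0,0],[0,0,0]],[1,[-0.02,0,0],[0,0,0]],[1,[-0.02,0,0],[0,0,0]],[1,[-0.01,0,0],[0,0,0]],[1,[-0.004,0,0],[0,0,0]]]'; python3 -m crank '[[1,[-0.003,0,0],[0,0,0]],[1,[-0.003,0,0],[0,0,0]],[1,[-0.002,0,0],[0,0,0]]]'
python3 -c "
from plant import *;print(sense()['effort'])"
```

```text
t: 13.2
eef_pos: [0.5563, -0.0314, 0.092]
eef_rot: [[-0.031, -0.001, 1.0], [-1.0, 0.001, -0.031], [-0.001, -1.0, -0.001]]
contact_force: [-0.3, -1.0, -1.4]
finger_gap: 0.0853
t: 13.7
eef_pos: [0.5592, 0.0431, 0.0943]
eef_rot: [[-0.03, 0.0, 1.0], [-1.0, 0.001, -0.03], [-0.001, -1.0, 0.0]]
contact_force: [-0.3, 0.3, -0.1]
finger_gap: 0.0858
t: 14.0
eef_pos: [0.5593, 0.0475, 0.0944]
eef_rot: [[-0.035, 0.0, 0.999], [-0.999, -0.001, -0.035], [0.001, -1.0, 0.0]]
contact_force: [0.1, -1.7, -0.2]
finger_gap: 0.0854
[-7.30577577e-01 -5.14500153e+01  3.92354742e+00 -2.08813727e+01
 -2.87313703e-01 -5.24965581e-02  4.85557120e-02]
```

```bash
python3 -m crank '[[1,[-0.002,0,0],[0,0,0]],[1,[-0.002,0,0],[0,0,0]]]'; python3 -m crank '[[1,[-0.001,0,0],[0,0,0]],[1,[-0.001,0,0],[0,0,0]]]'; python3 -m crank '[[1,[-0.001,0,0],[0,0,0]],[1,[-0.001,0,0],[0,0,0]]]'
```

```text
t: 14.2
eef_pos: [0.5595, 0.0515, 0.0944]
eef_rot: [[-0.035, 0.0, 0.999], [-0.999, -0.0, -0.035], [0.0, -1.0, 0.0]]
contact_force: [-0.4, -1.0, 0.7]
finger_gap: 0.0853
t: 14.4
eef_pos: [0.5596, 0.0542, 0.0943]
eef_rot: [[-0.034, 0.0, 0.999], [-0.999, -0.0, -0.034], [0.0, -1.0, 0.0]]
contact_force: [-0.4, -1.2, 0.3]
finger_gap: 0.0853
t: 14.6
eef_pos: [0.5596, 0.0562, 0.0943]
eef_rot: [[-0.034, 0.0, 0.999], [-0.999, -0.0, -0.034], [0.0, -1.0, 0.0]]
contact_force: [-1.2, -4.8, 1.1]
finger_gap: 0.0852
```

```bash
python3 -m crank '[[1,[-0.001,0,0],[0,0,0]],[1,[-0.001,0,0],[0,0,0]]]'
```

```text
t: 14.8
eef_pos: [0.5596, 0.0562, 0.0943]
eef_rot: [[-0.035, -0.0, 0.999], [-0.999, -0.002, -0.035], [0.002, -1.0, -0.0]]
contact_force: [-0.4, -7.7, 2.2]
finger_gap: 0.0857
```

Firm contact with the gauge. I retract clear and look.

```bash
python3 -m crank '[[1,[0.02,0,0],[0,0,0]],[1,[0.03,0,0],[0,0,0]],[1,[0.02,-0.04,0],[0,0,0]],[1,[0,-0.045,0],[0,0,0]],[1,[0,-0.045,0],[0,0,0]]]'; python3 -m crank '[[1,[0.04,-0.02,-0.02],[0,0,0]],[1,[0.045,0,-0.02],[0,0,0]],[1,[0.045,0,-0.02],[0,0,0]],[1,[0.045,0,-0.02],[0,0,0]],[1,[0.045,0,-0.02],[0,0,0]]]'
python3 - <<'E'
from h import *
a=camera('top');b=camera('side')
cv2.imwrite('pics/t4.png',a[...,::-1]);cv2.imwrite('pics/s4.png',b[...,::-1])
A=cv2.resize(a[115:260,115:270],(496,464),interpolation=cv2.INTER_CUBIC)
B=cv2.resize(b[90:220,185:360],None,fx=4.5,fy=4.5,interpolation=cv2.INTER_CUBIC)
cv2.imwrite('pics/c5.png',B[...,::-1]);cv2.imwrite('pics/c4.png',cv2.resize(a[115:260,115:270],None,fx=4,fy=4,interpolation=cv2.INTER_CUBIC)[...,::-1])
E
```

```text
t: 15.3
eef_pos: [0.5566, -0.0122, 0.2253]
eef_rot: [[-0.036, -0.002, 0.999], [-0.999, 0.0, -0.036], [-0.0, -1.0, -0.002]]
contact_force: [0.2, 0.9, 0.3]
finger_gap: 0.0855
t: 15.8
eef_pos: [0.4492, -0.2288, 0.2446]
eef_rot: [[-0.033, 0.001, 0.999], [-0.999, 0.001, -0.033], [-0.001, -1.0, 0.001]]
contact_force: [2.2, -0.8, -0.9]
finger_gap: 0.0857
```

View pics/c4.png

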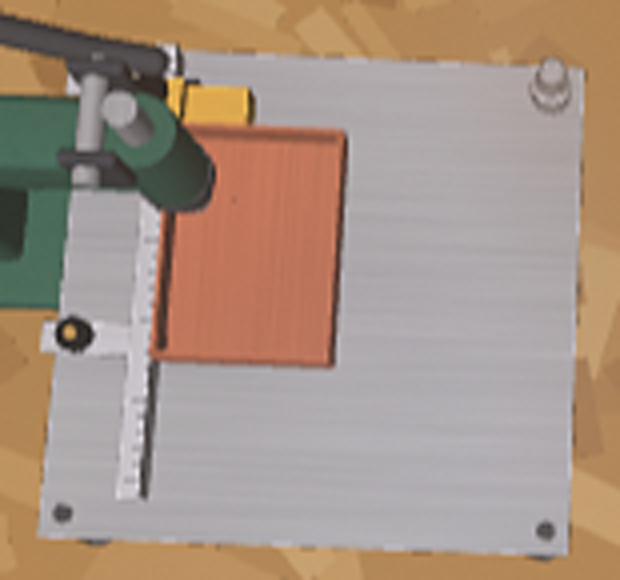

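View pics/c5.png

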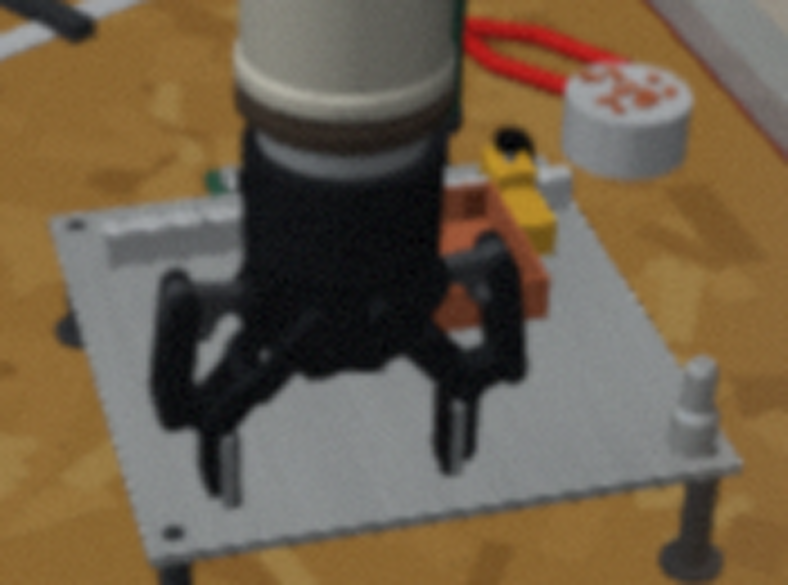

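The top view shows the back wall against the gauge and the end wall against the stop's lower edge at crop (250,126). The spare punch is unmoved. Numeric check from edge fits:

Run:
```python
from h import *
T=lambda x,y,z:onz('top',(115+(x+.5)/4-.5,115+(y+.5)/4-.5),z)
im=cv2.imread('pics/t4.png')[...,::-1].copy()
hsv=cv2.cvtColor(im,cv2.COLOR_RGB2HSV);m=panmask(im)
m[:,:145]=0;m[:,212:]=0;m[:140]=0;m[215:]=0
# subpixel-ish near edge & free edge from mask rows/cols
ne=np.array([onz('top',(np.flatnonzero(m[r])[-1]+.5,r),.108) for r in range(152,200)])
fe=np.array([onz('top',(c,np.flatnonzero(m[:,c])[-1]+.5),.108) for c in range(158,194)])
se=np.array([onz('top',(c,np.flatnonzero(m[:,c])[0]-.5),.108) for c in range(180,198)])
be=np.array([onz('top',(np.flatnonzero(m[r])[0]-.5,r),.108) for r in range(172,200)])
for n,e,i in(('near',ne,0),('back',be,0),('free',fe,1),('stop',se,1)):
    p=np.polyfit(e[:,i],e[:,1-i],1);print(n,'slope',p[0],'mean',e[:,:2].mean(0))
gt=[T(x,y,.104) for x,y in((138,497),(147,400),(152,362))];print('gauge top edge',np.array(gt))
gt=[T(x,y,.08) for x,y in((147,496),(156,380))];print('gauge bot',np.array(gt))
print('stop top/bottom edge',T(220,124,.1045),T(249,125,.1045))
```

```text
near slope -0.05360272083291777 mean [0.5883 0.0633]
back slope -0.03822444244896743 mean [0.5619 0.1756]
free slope 0.033562559883744646 mean [0.5129 0.1195]
stop slope 0.050703206647338295 mean [0.6626 0.0924]
gauge top edge [[0.4306 0.1806 0.104 ]
 [0.4898 0.1781 0.104 ]
 [0.5133 0.1763 0.104 ]]
gauge bot [[0.4325 0.1813 0.08  ]
 [0.5053 0.1793 0.08  ]]
stop top/bottom edge [0.6662 0.1408 0.1045] [0.6657 0.1225 0.1045]
```

The picture can't separate a 0 mm gap from a 2 mm gap at the stop: rim about 0.664, stop edge about 0.666, and one pixel is 2.4 mm. There is plenty of time left, so I'll check by touch with a light second push on the free end.

```bash
python3 -m crank '[[1,[-0.045,0.01,-0.01],[0,0,0]],[1,[-0.045,0.01,-0.01],[0,0,0]],[1,[-0.045,0.01,0],[0,0,0]],[1,[-0.045,0,0],[0,-0.1,0]],[1,[0,0,0],[0,-0.145,0]]]'; python3 -m crank '[[1,[0,0,0],[0,-0.145,0]],[1,[0,0,0],[0,-0.145,0]],[1,[0,0,0],[0,-0.145,0]],[1,[0,0,0],[0,-0.145,0]],[1,[0,0,0],[0,-0.145,0]]]'; python3 -m crank '[[1,[0,0,0],[0,-0.145,0]],[1,[0,0,0],[0,-0.145,0]],[1,[0,0,0],[0,-0.145,0]],[1,[0,0,0],[0,-0.145,0]],[1,[0,0,0],[0,0,0]]]'
```

```text
t: 16.4
eef_pos: [0.4358, -0.0399, 0.2139]
eef_rot: [[0.224, -0.001, 0.975], [-0.975, 0.003, 0.224], [-0.003, -1.0, -0.0]]
contact_force: [0.2, -0.5, -0.4]
finger_gap: 0.0852
t: 16.9
eef_pos: [0.436, -0.0464, 0.2143]
eef_rot: [[0.809, -0.0, 0.587], [-0.587, 0.001, 0.809], [-0.0, -1.0, 0.001]]
contact_force: [1.2, 0.2, -0.5]
finger_gap: 0.0856
t: 17.4
eef_pos: [0.436, -0.0465, 0.2143]
eef_rot: [[0.999, -0.0, 0.052], [-0.052, 0.001, 0.999], [-0.0, -1.0, 0.001]]
contact_force: [-0.3, -0.2, -0.7]
finger_gap: 0.0856
```

```bash
python3 -m crank '[[1,[0,0,0.04],[0,-0.016,0]],[1,[0.01,0,0.04],[0,0,0]],[1,[0.01,0,0.04],[0,0,0]],[1,[0,0,0.038],[0,0,0]],[1,[0,0,0],[0,0,0]]]'; python3 -m crank '[[1,[0,0.04,0],[0,0,0]],[1,[0,0.04,0],[0,0,0]],[1,[0,0.03,0],[0,0,0]],[1,[0,0.01,0],[0,0,0]],[1,[0,0,0],[0,0,0]]]'
```

```text
t: 17.9
eef_pos: [0.4625, 0.1164, 0.2144]
eef_rot: [[0.999, 0.0, 0.034], [-0.034, 0.003, 0.999], [0.0, -1.0, 0.003]]
contact_force: [0.3, 0.5, -0.3]
finger_gap: 0.0856
t: 18.4
eef_pos: [0.4615, 0.1092, 0.0932]
eef_rot: [[0.999, -0.003, 0.041], [-0.041, -0.001, 0.999], [-0.003, -1.0, -0.001]]
contact_force: [0.4, 0.7, 1.3]
finger_gap: 0.0852
```

```bash
python3 -m crank '[[1,[0.01,0,0],[0,0,0]],[1,[0.01,0,0],[0,0,0]],[1,[0.01,0,0],[0,0,0]],[1,[0.005,0,0],[0,0,0]],[1,[0,0,0],[0,0,0]]]'; python3 -m crank '[[1,[0.002,0,0],[0,0,0]],[1,[0.001,0,0],[0,0,0]]]'; python3 -m crank '[[1,[0.001,0,0],[0,0,0]],[1,[0.001,0,0],[0,0,0]]]'
```

```text
t: 18.9
eef_pos: [0.4992, 0.1081, 0.0949]
eef_rot: [[0.999, 0.002, 0.04], [-0.04, 0.0, 0.999], [0.002, -1.0, 0.0]]
contact_force: [0.2, 0.1, -0.4]
finger_gap: 0.0853
t: 19.1
eef_pos: [0.5004, 0.1081, 0.0942]
eef_rot: [[0.999, -0.0, 0.039], [-0.039, -0.0, 0.999], [-0.0, -1.0, -0.0]]
contact_force: [0.9, -0.1, 1.3]
finger_gap: 0.0853
t: 19.3
eef_pos: [0.5025, 0.1081, 0.0942]
eef_rot: [[0.999, -0.0, 0.039], [-0.039, -0.0, 0.999], [-0.0, -1.0, -0.0]]
contact_force: [-0.6, -0.4, -0.1]
finger_gap: 0.0854
```

```bash
python3 -m crank '[[1,[0.001,0,0],[0,0,0]],[1,[0,0,0],[0,0,0]]]'; python3 -m crank '[[1,[0.001,0,0],[0,0,0]],[1,[0,0,0],[0,0,0]]]'
```

```text
t: 19.5
eef_pos: [0.503, 0.108, 0.0941]
eef_rot: [[0.999, -0.001, 0.038], [-0.038, -0.0, 0.999], [-0.001, -1.0, -0.0]]
contact_force: [-2.1, 0.4, 1.6]
finger_gap: 0.0854
t: 19.7
eef_pos: [0.503, 0.1081, 0.0939]
eef_rot: [[0.999, -0.003, 0.038], [-0.038, -0.0, 0.999], [-0.003, -1.0, -0.0]]
contact_force: [-5.7, 1.4, 2.4]
finger_gap: 0.0856
```

The stop contact came at the same TCP x=0.503, so the pan had not left the stop. I retract and make a last check.

```bash
python3 -m crank '[[1,[-0.01,0,0],[0,0,0]],[1,[-0.03,0,0],[0,0,0]],[1,[0,-0.04,0],[0,0,0]],[1,[0,-0.045,0],[0,0,0]],[1,[0,-0.04,0],[0,0,0]]]'; python3 -m crank '[[1,[0,0,-0.045],[0,0,0]],[1,[0,0,-0.045],[0,0,0]],[1,[0,0,-0.045],[0,0,0]],[1,[0,0,-0.045],[0,0,0]],[1,[0,0,-0.045],[0,0,0]]]'; python3 -m crank '[[1,[0,0,-0.045],[0,0,0]],[1,[0,0,-0.045],[0,0,0]],[1,[0,0,0],[0,0,0]],[1,[0,0,0],[0,0,0]]]'
python3 - <<'E'
from h import *
b=camera('side');im=camera('top')
m=panmask(im);m[:,:145]=0;m[:,212:]=0;m[:140]=0;m[215:]=0
ne=np.array([onz('top',(np.flatnonzero(m[r])[-1]+.5,r),.108) for r in range(152,200)])
fe=np.array([onz('top',(c,np.flatnonzero(m[:,c])[-1]+.5),.108) for c in range(158,194)])
be=np.array([onz('top',(np.flatnonzero(m[r])[0]-.5,r),.108) for r in range(172,200)])
for n,e,i in(('near',ne,0),('back',be,0),('free',fe,1)):
    print(n,np.polyfit(e[:,i],e[:,1-i],1)[0],e[:,:2].mean(0))
A=cv2.resize(im[115:260,115:270],None,fx=2.5,fy=2.5,interpolation=cv2.INTER_CUBIC)
B=cv2.resize(b[90:220,185:360],(392,A.shape[0]),interpolation=cv2.INTER_CUBIC)
cv2.imwrite('pics/f6.png',np.hstack([A,B])[...,::-1])
E
```

```text
t: 20.2
eef_pos: [0.4645, 0.1094, 0.2211]
eef_rot: [[0.999, 0.001, 0.039], [-0.039, 0.0, 0.999], [0.001, -1.0, 0.0]]
contact_force: [1.4, -0.5, 0.0]
finger_gap: 0.0851
t: 20.7
eef_pos: [0.4558, -0.1171, 0.2197]
eef_rot: [[0.999, 0.002, 0.039], [-0.039, -0.0, 0.999], [0.002, -1.0, -0.0]]
contact_force: [1.1, 0.1, -0.2]
finger_gap: 0.0856
t: 21.1
eef_pos: [0.452, -0.2065, 0.2193]
eef_rot: [[0.999, 0.001, 0.042], [-0.042, -0.0, 0.999], [0.001, -1.0, -0.0]]
contact_force: [-0.4, -0.5, -0.3]
finger_gap: 0.0851
near -0.0527079042367622 [0.5883 0.0632]
back -0.03769740364946552 [0.5619 0.1754]
free 0.034997845081452414 [0.5129 0.1195]
```

View pics/f6.png

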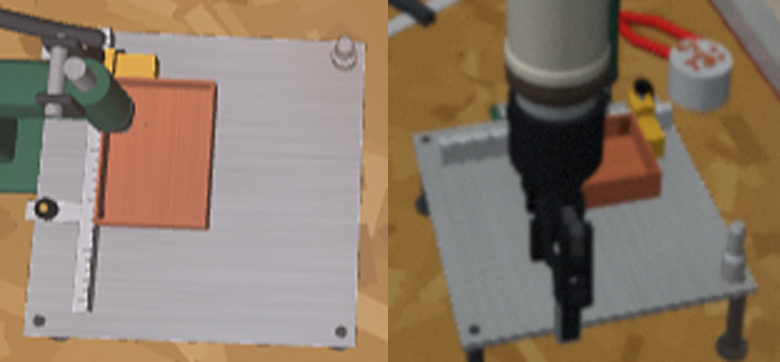

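The pan is unchanged, flush along the gauge and up against the stop. The robot is clear of everything and the spare punch is still standing.

```bash
python3 -c "from plant import *;print(sign_off())"
```

```text
the job is handed in; nothing more can be done
None
```

I pushed the copper pan flush along the gauge and up against the stop, then handed the job in at about 21 s; sign-off gave no verdict. The open fingers worked as a two-point bar on the outside walls: near wall to square it, free end to the stop, near wall to the gauge, then a light repeat on the free end.

**Gauge contact:** pushing force rose to about 8 N with the tool at y = 0.056. In the last picture the pan's back wall slopes -0.038, against about -0.036 to -0.04 for the gauge.

**Stop contact:** it came at tool x = 0.503 in both pushes, so the pan had not shifted away from the stop in between.

**Checks that disagreed or fell short:**
- The picture put the end wall up to about 2 mm short of the stop. One pixel is 2.4 mm, so I trusted the touch reading.
- The near-wall edge fit gave a slope of -0.053, out of line with the other walls. I took this as pixel noise or side-wall bleed in the mask.
- The arm hid part of the final side view, and the punch head hid the gauge–stop corner from above.
- Of the bystanders, I only saw the spare punch standing in place at the end. I did not re-check the oil can, mallet or sconce, though the tool passed about 0.2 m or more above the bench on that side.

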